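# File a ceramic test plate by its thickness

## Task

Take the ceramic plate that stands next to the round knob at the end of the grey plastic stand, feel with the gripper how thick it is, and seat it gently, upright and fully home in the one slot of the metal magazine made for that thickness. The slotted insert is never screwed down at quite the same place, so feel lightly for the slot and never press hard on the magazine. Let go of the plate; leave the other two plates standing in their stalls and leave the things around where they are.

Things in the scene. Friction and masses are not known exactly. Their poses are not given: they have to be found in the camera images.
- plate_p: one of three smooth off-white ceramic test plates, each 50 mm wide (its y), 60 mm tall (its z), about 0.09 kg, standing on edge in the stand. One is 8, one 12 and one 16 mm thick (its x); which is which is not known beforehand and the names do not tell it. Ceramic: pressing it on the magazine with over 40 N would chip it. Origin: centre of its lower edge face
- plate_q: one of three smooth off-white ceramic test plates, each 50 mm wide (its y), 60 mm tall (its z), about 0.09 kg, standing on edge in the stand. One is 8, one 12 and one 16 mm thick (its x); which is which is not known beforehand and the names do not tell it. Ceramic: pressing it on the magazine with over 40 N would chip it. Origin: centre of its lower edge face
- plate_r: one of three smooth off-white ceramic test plates, each 50 mm wide (its y), 60 mm tall (its z), about 0.09 kg, standing on edge in the stand. One is 8, one 12 and one 16 mm thick (its x); which is which is not known beforehand and the names do not tell it. Ceramic: pressing it on the magazine with over 40 N would chip it. Origin: centre of its lower edge face
- stand: fixed grey plastic stand, 46 (x) by 236 (y) by 22 mm, three loose stalls in a row at y = -75, 0 and +75 mm (20 x 54 mm, 12 deep, floor 10 mm above the worktop), a plate in each; a 34 mm extension at its +y end carries a black round knob (24 mm across, top 46 mm high) at y = +135 mm. Origin: centre of the underside of the three-stall part
- stall (a point): the floor centre of the stall next to the knob (y = +75 mm on the stand); the plate to be filed stands here at the start
- magazine: fixed steel base plate 160 (x) by 116 (y) by 6 mm, origin centre of its underside, on the worktop, with a screwed-on aluminium insert 116 x 74 mm, flat top 36 mm above the origin: three slots in a row along x, long side along y, each 54 mm long, 22 mm deep (floor at z = 14 mm), mouth chamfered 0.5 mm. A seated plate stands 38 mm out. The insert does not yield when pushed lightly
- slot_near (a point): nominal mouth centre of the 9.8 mm wide slot (for the 8 mm plate), at x = -34 mm, y = 0, z = 36 mm on the magazine. The point is fixed on the base plate: the real slot (with the whole insert) lies up to 8 mm off it to either side along the magazine's x, an amount not tracked, to be felt or seen; y and z are exact
- slot_mid (a point): nominal mouth centre of the 13.8 mm wide slot (for the 12 mm plate), at x = 0 mm, y = 0, z = 36 mm on the magazine. The point is fixed on the base plate: the real slot (with the whole insert) lies up to 8 mm off it to either side along the magazine's x, an amount not tracked, to be felt or seen; y and z are exact
- slot_far (a point): nominal mouth centre of the 17.8 mm wide slot (for the 16 mm plate), at x = +34 mm, y = 0, z = 36 mm on the magazine. The point is fixed on the base plate: the real slot (with the whole insert) lies up to 8 mm off it to either side along the magazine's x, an amount not tracked, to be felt or seen; y and z are exact
- vial: bystander: glass vial with black cap, 21 mm across, 52 mm tall, upright; origin under its centre
- timer: bystander: white lab timer lying flat, 66 x 64 x 18 mm; origin under its centre
- beaker: bystander: small glass beaker, 46 mm across, 59 mm tall; origin under its centre
- puck: bystander: aluminium test puck, 40 mm across, 20 mm high; origin under its centre
Not all that is in view belongs to the job. Leave any brown or yellow look-alike of the plate_p alone.

How it is judged:
By the outcome, as a careful person would: the job done as asked, in the order asked, and still so for the second after the job is handed in, with the robot touching nothing.
It also fails if it takes over 58 s, if anything falls off the work surface, if the arm or the gripper's body presses on something with over 40 N, if the wrist force passes 120 N, or if a joint passes its speed limit or range.

## Robot

A 6-joint arm with a two-finger parallel gripper is mounted at the origin on a cart in front of the work surface, level with it; the furniture and walls round the work are solid. World frame = base frame: x ahead of the robot, y to its left, z up, the work surface at z = 0. Lengths are in m, angles in rad, forces in N, time in s.
With the tool pointing down it reaches from about 0.35 to 0.725 m from the base axis. Payload 6 kg.
Tool frame: the origin (TCP) lies between the finger pads; the fingertips stand 19 mm ahead of it and the grasp point (between the pads) is the TCP; z points along the fingers, y is the line along which they close (so a half turn about z gives the same grasp; the last joint's range is limited). The gripper opens to 85 mm and grips with 20 to 120 N. Pads are 22 mm wide; open, the fingers measure 114 mm over their backs; the gripper's body (76 mm by 85 mm) begins 54 mm behind the grasp point. The pads swing forward as they close: fully open they stand 13 mm farther back than shut.
Start: joints at [-0.909, 0.04, 0.085, 0, -1.615, -0.334], TCP at [0.193, -0.568, 0.25] pointing down, gripper open.
Joint ranges: [-2.56, 2.56], [-1.29, 2.01], [-1.08, 1.49], [-3.29, 1.98], [-2.81, -0.18], [-2.99, 2.99]. Speed limits (rad/s): [2.57, 2.57, 3.01, 3.14, 3.14, 3.14].

## Interface

Orientations are given as a unit quaternion [x, y, z, w].
In Python, from bench import ctrl gives the robot as it stands.
- The arm moves only by the tool carry_out, never from a script. Its argument "rows" is a list of rows, each a list of 7 numbers: the shift along the tool's x, y, z in units of 40 mm (1.0 is 40 mm), then the turn, a rotation vector about the tool's x, y, z in rad, then the finger opening in mm, from 0 to 85.4. A call has 1 to 8 rows; each row shifts and turns the commanded pose from where the row before left it, along the tool's axes as they then stand; what a row does not reach is not made up. A row lasts 1/12 s, in which the tool goes at most 41.7 mm and 7.16 degrees, less where a joint would pass 70% of its speed; a pose out of reach is approached as far as the arm can. A call is refused whole if a number of a shift passes 1 or a number of a turn 0.125, either way. A call with a gripper value outside its range is refused whole. The fingers move at their own pace and stop on an object; "squeeze" is the grip in N (left out, the last holds). Time passes only in rows, so rows that do not move let the fingers close. It gives the time, the measured TCP pose, the force, the opening and the grip force at its end, in the units of the state.
- ctrl.observe(): the state, without advancing time (a new reading comes with each control period).
- ctrl.snapshot(name): name is "scene" or "top"; returns the picture (400x640x3 uint8, red, green, blue); there is no depth.
- ctrl.calibration(name): a dict with "K" (3x3 intrinsics, pixels), "distortion" ([k1, k2, p1, p2, k3] as OpenCV has them; the pictures are not rectified), "world_from_camera" (4x4, takes a point from camera to world coordinates). Camera axes: x right, y up, looking along -z (the intrinsics and any distortion apply to the point x, -y, -z); pixel columns grow to the right and rows downward; lengths in m; the calibration is good to about 2 mm. A picture is of the moment at which its call begins. calibration takes no time and is no camera call.
- ctrl.job_done(): hands the job in; it is judged then, once.
The state is a dict: "t": time; "qpos": joint angles; "qvel": joint speeds; "tau": joint torques, N m; "position": TCP position; "eef_rot": TCP orientation; "contact_force": force on the tool from outside, world axes, zero at the start; "ft_torque": the same for the moment, N m; "grip_width": opening from 0.0 (shut) to 1.0 (fully open); "finger_force": force on a finger pad.
Only numpy, scipy, OpenCV 4.12 (cv2) and the standard library are available. Lean on these libraries where they do the work, as an engineer would, in place of code of your own. Each camera call takes 0.05 s, during which the arm holds its last target. There are 200 camera calls.

## Working session

There is one attempt and no reset: what is moved stays moved. The work goes in short steps, Python scripts to look and compute and a tool call to move; the robot and the scene stay as the last step left them, time stands still between calls to the robot, and variables do not carry over. Pictures are saved under pics/ and viewed, at most 10 in all, crops included, and the job is handed in when it is done.

Besides the shell and the picture viewer there is one more tool, called after "Call:" as name([rows], argument=value, ...), one row to a line, values as JSON. carry_out: Moves the arm, as the interface text tells. Its arguments: {"type":"object","properties":{"rows":{"type":"array"},"squeeze":{"type":"number"}},"required":["rows"]}

```bash
ls; mkdir -p pics
python3 - <<'E'
from bench import ctrl
import cv2
for n in("scene","top"):
    c=ctrl.calibration(n);print(n,c["K"],c["distortion"],c["world_from_camera"])
    cv2.imwrite(f"pics/{n}0.png",ctrl.snapshot(n)[:,:,::-1])
print(ctrl.observe())
E
```

```text
pics
scene [[423.48793661   0.         314.26435163]
 [  0.         423.48793661 197.09157448]
 [  0.           0.           1.        ]] [0.01702343 0.         0.         0.         0.        ] [[-0.75758967  0.31337222 -0.57258689 -0.21203504]
 [-0.65231286 -0.39487899  0.64696099  0.86274275]
 [-0.02336293  0.86363675  0.50357297  0.72343119]
 [ 0.          0.          0.          1.        ]]
top [[509.29791382   0.         322.5662422 ]
 [  0.         509.29791382 192.33864732]
 [  0.           0.           1.        ]] [-0.1184757  0.         0.         0.         0.       ] [[ 0.02937331  0.9916607  -0.1254841   0.36116938]
 [-0.99951163  0.03047851  0.00689633  0.00867485]
 [ 0.01066339  0.12522025  0.99207166  1.75796018]
 [ 0.          0.          0.          1.        ]]
{'t': 0.1, 'qpos': array([-9.09289891e-01,  4.07773714e-02,  8.38873898e-02, -3.99516530e-04,
       -1.61549724e+00, -3.33674420e-01]), 'qvel': array([ 1.25630621e-03, -1.02996357e-03,  4.09026252e-03,  2.46636557e-03,
       -9.41013978e-04,  5.94156145e-05]), 'tau': array([-4.81877229e-03, -3.69342470e+01,  3.48279798e+01,  6.95174307e+00,
       -4.59219067e-03,  2.50110298e-05]), 'position': array([ 0.19316154, -0.56777333,  0.24935308]), 'eef_rot': array([-1.63191560e-01,  9.86594061e-01,  7.94240787e-04, -2.04308362e-04]), 'contact_force': array([-0.70731038, -0.44441755,  0.17422288]), 'ft_torque': array([ 0.00594274, -0.02510842,  0.00404328]), 'finger_force': 0.0, 'grip_width': 1.004022543983083}
```

View pics/scene0.png

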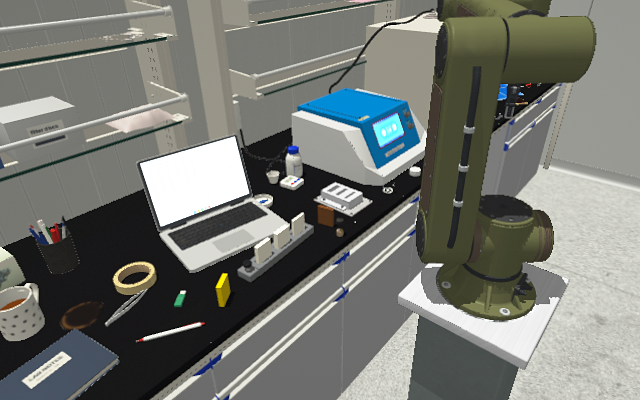

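View pics/top0.png

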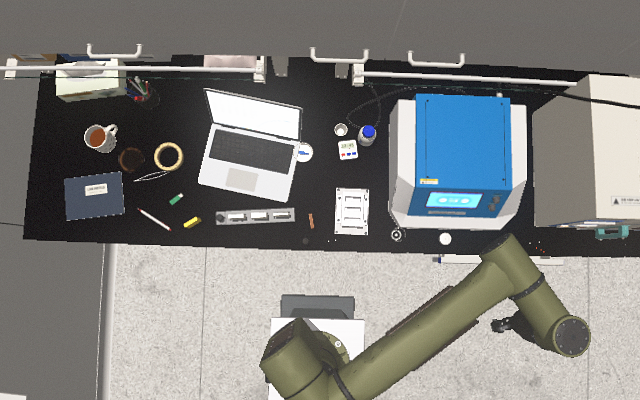

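The top view shows the stand at about (255,216), the magazine at (351,211), a brown block at (311,220) and a yellow block at (192,222). Plate candidates are the three white plates at about (237,217), (259,216) and (281,215). The brown and yellow blocks are look-alikes. Next is a close crop to find the knob end.

Run:
```python
import cv2,numpy as np
t=cv2.imread("pics/top0.png")[180:245,205:380];s=cv2.imread("pics/scene0.png")[175:285,230:380]
a=cv2.resize(t,None,fx=4.5,fy=4.5,interpolation=cv2.INTER_CUBIC)
b=cv2.resize(s,None,fx=2.7,fy=2.7,interpolation=cv2.INTER_CUBIC)
o=np.zeros((a.shape[0]+b.shape[0],a.shape[1],3),np.uint8);o[:a.shape[0]]=a;o[a.shape[0]:,:b.shape[1]]=b
print(o.shape);cv2.imwrite("pics/crop1.png",o)
```

```text
(589, 788, 3)
```

View pics/crop1.png

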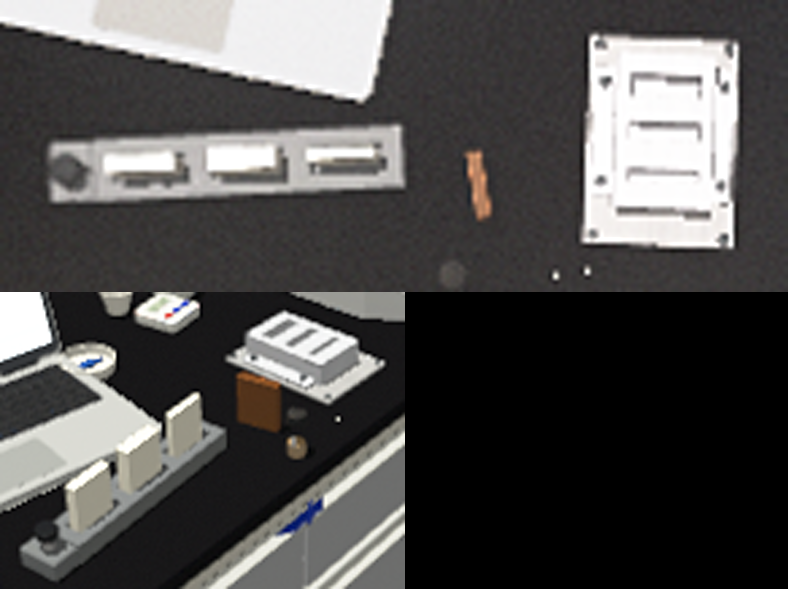

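The knob is at top-view pixel (220,218), so the plate to file is the one at about (236.5,216.7). The slots in the magazine (351,211) run along world x, and the scene view shows the widest one on the far side.

```bash
cat > h.py <<'E'
import cv2,numpy as np
from bench import ctrl
def rays(n,px):
    c=ctrl.calibration(n);u=cv2.undistortPoints(np.float64(px).reshape(-1,1,2),np.array(c["K"]),np.array(c["distortion"])).reshape(-1,2)
    W=np.array(c["world_from_camera"]);d=np.c_[u[:,0],-u[:,1],-np.ones(len(u))]@W[:3,:3].T
    return W[:3,3],d
def plane(n,px,z):
    o,d=rays(n,px);return (o+d*((z-o[2])/d[:,2])[:,None])[:,:2]
def proj(n,P):
    c=ctrl.calibration(n);W=np.linalg.inv(np.array(c["world_from_camera"]));p=np.float64(P).reshape(-1,3)@W[:3,:3].T+W[:3,3]
    p=p*[1,-1,-1];return cv2.projectPoints(p,np.zeros(3),np.zeros(3),np.array(c["K"]),np.array(c["distortion"]))[0].reshape(-1,2)
def blob(g,seed,thr,F=8):
    G=cv2.resize(g,None,fx=F,fy=F,interpolation=cv2.INTER_LINEAR);m=np.uint8(G>thr)
    n,l,_,_=cv2.connectedComponentsWithStats(m)
    k=l[int((seed[1]+.5)*F),int((seed[0]+.5)*F)]
    c=max(cv2.findContours(np.uint8(l==k),0,1)[0],key=cv2.contourArea)[:,0,:]
    return (c+.5)/F-.5
E
python3 - <<'E'
from h import *
im=cv2.imread("pics/top0.png");g=im.min(2)
for nm,seed,zs,thr in(("stand",(293,222),(.022,),90),("mag",(338,231),(.006,),110)):
    c=blob(g,seed,thr);print(nm,c.min(0),c.max(0))
    for z in zs:
        w=plane("top",c,z)*1000;r=cv2.minAreaRect(np.float32(w));print(z,r,cv2.boxPoints(r).round(1).tolist())
print("knob",plane("top",[(220.1,217.8)],.046))
# magazine column profile through slots & plates profile
for x in(348,353,358):print(x,[(y,int(g[y,x])) for y in range(184,238)])
s=cv2.imread("pics/scene0.png");print(s.min(2)[232:280:4,238:322:4])
E
```

```text
stand [-0.4375 55.4375] [639.4375 399.4375]
0.022 ((477.22674560546875, -15.1690673828125), (1189.3458251953125, 2339.6923828125), 0.4894760847091675) [[-127.4000015258789, 1149.5999755859375], [-107.4000015258789, -1190.0999755859375], [1081.9000244140625, -1179.9000244140625], [1061.9000244140625, 1159.699951171875]]
mag [333.6875 186.8125] [368.6875 234.8125]
0.006 ((521.1683349609375, -105.28996276855469), (117.83638000488281, 163.21932983398438), 89.06718444824219) [[438.6000061035156, -162.89999389648438], [601.7999877929688, -165.5], [603.7000122070312, -47.70000076293945], [440.5, -45.099998474121094]]
knob [[0.48045039 0.34011732]]
348 [(184, 55), (185, 53), (186, 49), (187, 49), (188, 120), (189, 245), (190, 236), (191, 241), (192, 254), (193, 254), (194, 255), (195, 255), (196, 142), (197, 167), (198, 255), (199, 254), (200, 252), (201, 252), (202, 253), (203, 252), (204, 253), (205, 255), (206, 247), (207, 111), (208, 177), (209, 255), (210, 253), (211, 248), (212, 252), (213, 252), (214, 252), (215, 254), (216, 254), (217, 189), (218, 177), (219, 255), (220, 254), (221, 
[... 1854 characters left out ...]
7  15 103 128 134 134 134 152 146 118  91  72  28  22  23  24
   24  24  23]
 [116  20  22  23  85 136 134 134 132 133 148  70  73  16  23  24  24  23
   21  22  24]
 [ 22  22  24  23 110 150 134 135  90 136  71  73  21  24  24  21  21  23
   23  22  22]
 [ 24  22  38 103 131 155 136 118 106  72  59  21  23  23  23  23  23  21
   23  23  23]
 [ 22  22  43  21 148 146 149  66  72  28  24  23  24  23  21  21  22  24
   22  17  12]
 [ 65 152  73  82  93 134  69  72  10  22  23  23  23  22  24  24  23  23
   12   9  97]
 [ 87 134 142 103 133  69  72  20  23  23  23  23  23  23  23  24  21  10
   11 127 114]
 [ 36  85  82 111  73  55  23  22  23  23  22  23  23  23  23  18  13  17
  123  93 220]]
```

Run:
```python
from h import *
im=cv2.imread("pics/top0.png");g=im.min(2)
c=blob(g,(248,217),100);print(c.min(0),c.max(0))
w=plane("top",c,.022)*1000;r=cv2.minAreaRect(np.float32(w));print(r,cv2.boxPoints(r).round(1).tolist())
# plate tops: bright >200
for seed in((236,215),(258,214),(281,213)):
    c=blob(g,seed,195);w=plane("top",c,.070)*1000;r=cv2.minAreaRect(np.float32(w));print("plate",c.min(0),c.max(0),np.round(r[0],1),np.round(r[1],1),round(r[2],1))
M=np.array([521.2,-105.3]);a=np.deg2rad(-.93);R=np.array([[np.cos(a),-np.sin(a)],[np.sin(a),np.cos(a)]])
for lo,hi,half,nom in((192,198,8.9,34),(203,208,6.9,0),(213,218,4.9,-34)):
    o=[]
    for x in range(346,361):
        col=g[lo-1:hi+1,x].astype(float)
        k=np.argmin(col); k0=k
        while k0>0 and col[k0]<225:k0-=1
        # position of darkening: area deficit from top down to min pixel
        y=None
        top=254;d=col[k0+1]
        f=(top-d)/(top-min(col.min(),105)); e=(lo-1+k0+1)+.5-min(f,1)
        p=(plane("top",[(x,e)],.036)[0]*1000-M)@R
        o.append((p[0]-half-nom,p[1]))
    o=np.array(o);print(nom,np.round(o[:,0],1),np.round(o[:,1].mean(),1),"med",np.median(o[:,0]).round(2))
s=cv2.imread("pics/scene0.png")[178:212,312:378]
cv2.imwrite("pics/crop2.png",cv2.resize(s,None,fx=10,fy=10,interpolation=cv2.INTER_CUBIC))
print(proj("scene",[[.521,-.105,.036],[.555,-.105,.036],[.487,-.105,.036],[.521+.058,-.142,.036],[.521-.08,-.047,.006],[.521-.08,-.163,.006],[.521+.08,-.047,.006]]))
```

```text
[215.4375 207.0625] [294.5625 224.4375]
((492.1139831542969, 225.78741455078125), (48.94674301147461, 270.7987365722656), 4.621531963348389) [[456.79998779296875, 358.79998779296875], [478.6000061035156, 88.9000015258789], [527.4000244140625, 92.80000305175781], [505.6000061035156, 362.70001220703125]]
plate [227.1875 212.4375] [243.1875 218.5625] [488.6 285.5] [17.4 53.8] 6.8
plate [250.3125 211.3125] [265.5625 217.5625] [494.7 209.6] [20.5 51.2] 3.8
plate [272.1875 212.3125] [287.6875 215.4375] [498.2 136.5] [10.4 51.6] 1.8
34 [5.2 5.3 5.6 5.7 5.5 5.  4.7 4.8 4.9 4.8 4.2 4.3 4.6 4.8 4.9] -1.3 med 4.86
0 [3.1 4.5 4.7 4.8 5.1 5.3 5.  5.2 5.4 5.  5.2 5.3 5.4 5.7 4.7] -2.7 med 5.07Traceback (most recent call last):
  File "<stdin>", line 17, in <module>
IndexError: index 7 is out of bounds for axis 0 with size 7
```

The stand's yaw is about 4.6° and the target plate is near (0.488,0.285). The magazine is at (0.521,-0.105) with yaw -0.9°, and the insert sits about +5 mm along x. Next I work out the move over the plate.

```bash
cat >> h.py <<'E'
def rot(q):
    x,y,z,w=q
    from scipy.spatial.transform import Rotation as Ro
    return Ro.from_quat(q)
def plan(P,theta,N,start=None):
    """rows to bring TCP to P (m), tool down, tool y at theta deg; prints rows"""
    from scipy.spatial.transform import Rotation as Ro
    s=ctrl.observe() if start is None else start
    p=np.array(s["position"]);R=Ro.from_quat(s["eef_rot"]);t=np.deg2rad(theta)
    T=Ro.from_matrix(np.array([[-np.sin(t),np.cos(t),0],[np.cos(t),np.sin(t),0],[0,0,-1]]).T)
    rv=(R.inv()*T).as_rotvec();print("turn",rv.round(3),"dist",(np.array(P)-p).round(4))
    for i in range(N):
        d=R.inv().apply((np.array(P)-p)/(N-i))/.04;d=d.round(2);w=((R.inv()*T).as_rotvec()/(N-i)).round(3)
        print("[%s]"%",".join("%g"%v for v in [*d,*w]));p=p+R.apply(d*.04);R=R*Ro.from_rotvec(w)
def st():
    s=ctrl.observe();R=rot(s["eef_rot"]).as_matrix()
    print("t",round(s["t"],2),"p",(s["position"]*1000).round(1),"th",np.rad2deg(np.arctan2(R[1,1],R[0,1])).round(2),"tz",R[:,2].round(4),"F",s["contact_force"].round(1),"T",s["ft_torque"].round(2),"w",round(s["grip_width"]*85.4,2),"ff",round(s["finger_force"],1))
E
python3 -c "
from h import *
plan([.488,.2845,.16],184.6,28)"
```

```text
turn [ 1.000e-03  1.000e-03 -1.323e+00] dist [ 0.2948  0.8523 -0.0894]
[-0.49,0.64,0.08,0,0,-0.047]
[-0.52,0.61,0.08,0,0,-0.047]
[-0.55,0.59,0.08,0,0,-0.047]
[-0.58,0.56,0.08,0,0,-0.047]
[-0.6,0.53,0.08,0,0,-0.047]
[-0.63,0.5,0.08,0,0,-0.047]
[-0.65,0.47,0.08,0,0,-0.047]
[-0.67,0.44,0.08,0,0,-0.047]
[-0.69,0.41,0.08,0,0,-0.047]
[-0.71,0.38,0.08,0,0,-0.047]
[-0.73,0.34,0.08,0,0,-0.047]
[-0.74,0.31,0.08,0,0,-0.047]
[-0.76,0.27,0.08,0,0,-0.047]
[-0.77,0.24,0.08,0,0,-0.047]
[-0.78,0.2,0.08,0,0,-0.048]
[-0.79,0.16,0.08,0,0,-0.047]
[-0.8,0.13,0.08,0,0,-0.048]
[-0.8,0.09,0.08,0,0,-0.047]
[-0.8,0.05,0.08,0,0,-0.048]
[-0.81,0.01,0.08,0,0,-0.047]
[-0.81,-0.03,0.08,0,0,-0.048]
[-0.8,-0.07,0.08,0,0,-0.047]
[-0.8,-0.1,0.08,0,0,-0.048]
[-0.79,-0.14,0.08,0,0,-0.047]
[-0.79,-0.18,0.09,0,0,-0.048]
[-0.77,-0.22,0.08,0,0.001,-0.047]
[-0.77,-0.25,0.08,0,0,-0.048]
[-0.75,-0.29,0.09,0.001,0.001,-0.047]
```

Call:
carry_out([
  [-0.49,0.64,0,0,0,-0.047,60],
  [-0.52,0.61,0,0,0,-0.047,60],
  [-0.55,0.59,0,0,0,-0.047,60],
  [-0.58,0.56,0,0,0,-0.047,60],
  [-0.6,0.53,0,0,0,-0.047,60],
  [-0.63,0.5,0,0,0,-0.047,60],
  [-0.65,0.47,0,0,0,-0.047,60],
  [-0.67,0.44,0,0,0,-0.047,60],
])

```text
t: 0.77
position: [0.277, -0.3235, 0.2499]
eef_rot: [-0.346, 0.938, 0.0, -0.0]
contact_force: [0.9, -0.0, 0.1]
grip_width: 0.701
finger_force: 0.0
```

Call:
carry_out([
  [-0.69,0.41,0,0,0,-0.047,50],
  [-0.71,0.38,0,0,0,-0.047,50],
  [-0.73,0.34,0,0,0,-0.047,50],
  [-0.74,0.31,0,0,0,-0.047,50],
  [-0.76,0.27,0,0,0,-0.047,50],
  [-0.77,0.24,0,0,0,-0.047,50],
  [-0.78,0.2,0,0,0,-0.048,50],
  [-0.79,0.16,0,0,0,-0.047,50],
])

```text
t: 1.43
position: [0.3612, -0.0798, 0.2503]
eef_rot: [-0.516, 0.857, 0.0, 0.0]
contact_force: [1.0, -0.8, 0.6]
grip_width: 0.586
finger_force: 0.0
```

Call:
carry_out([
  [-0.8,0.13,0,0,0,-0.048,44],
  [-0.8,0.09,0,0,0,-0.047,44],
  [-0.8,0.05,0,0,0,-0.048,44],
  [-0.81,0.01,0,0,0,-0.047,44],
  [-0.81,-0.03,0,0,0,-0.048,44],
  [-0.8,-0.07,0,0,0,-0.047,44],
  [-0.8,-0.1,0,0,0,-0.048,44],
  [-0.79,-0.14,0,0,0,-0.047,44],
])

```text
t: 2.1
position: [0.4456, 0.164, 0.25]
eef_rot: [-0.668, 0.744, 0.0, -0.0]
contact_force: [0.3, -0.4, 0.7]
grip_width: 0.518
finger_force: 0.0
```

```bash
python3 -c "
from h import *
st();plan([.488,.2845,.16],184.6,6)"
```

```text
t 2.1 p [445.6 164.  250. ] th 173.87 tz [-4.e-04  1.e-04 -1.e+00] F [ 0.3 -0.4  0.7] T [-0.03 -0.06 -0.03] w 44.25 ff 0.0
turn [ 0.     0.    -0.187] dist [ 0.0424  0.1205 -0.09  ]
[-0.52,-0.12,0.37,0,0,-0.031]
[-0.51,-0.14,0.38,0,0,-0.031]
[-0.51,-0.15,0.37,0,0,-0.031]
[-0.5,-0.17,0.38,0,0,-0.031]
[-0.5,-0.19,0.37,0,0,-0.032]
[-0.5,-0.2,0.38,0,0,-0.031]
```

Call:
carry_out([
  [-0.52,-0.12,0.37,0,0,-0.031,44],
  [-0.51,-0.14,0.38,0,0,-0.031,44],
  [-0.51,-0.15,0.37,0,0,-0.031,44],
  [-0.5,-0.17,0.38,0,0,-0.031,44],
  [-0.5,-0.19,0.37,0,0,-0.032,44],
  [-0.5,-0.2,0.38,0,0,-0.031,44],
  [0,0,0,0,0,0,44],
  [0,0,0,0,0,0,44],
])

```text
t: 2.77
position: [0.4877, 0.2829, 0.1583]
eef_rot: [0.734, -0.679, -0.0, 0.002]
contact_force: [-0.5, -0.8, 0.1]
grip_width: 0.521
finger_force: 0.0
```

```bash
python3 -c "
from h import *
st();plan([.488,.2845,.0575],184.6,4)
cv2.imwrite('pics/t1.png',ctrl.snapshot('top')[:,:,::-1]);s=ctrl.snapshot('scene')[:,:,::-1];cv2.imwrite('pics/s1.png',s)
cv2.imwrite('pics/c3.png',cv2.resize(s[150:290,220:380],None,fx=4,fy=4,interpolation=cv2.INTER_CUBIC))"
```

```text
t 2.77 p [487.7 282.9 158.3] th -175.56 tz [-0.0029 -0.0028 -1.    ] F [-0.5 -0.8  0.1] T [-0.05  0.03 -0.03] w 44.51 ff 0.0
turn [ 0.003 -0.003 -0.003] dist [ 0.0003  0.0016 -0.1008]
[-0.01,-0,0.63,0.001,-0.001,-0.001]
[-0.01,-0.01,0.63,0.001,-0.001,-0.001]
[-0.01,-0,0.63,0.001,-0,-0]
[-0.01,-0,0.63,0,-0.001,-0.001]
```

View pics/c3.png

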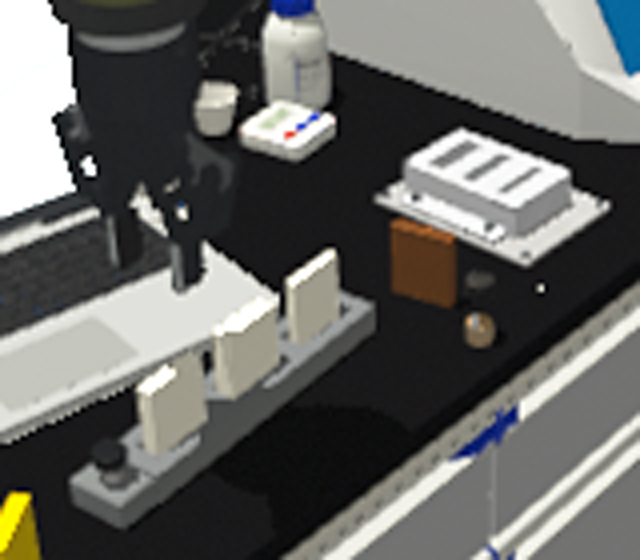

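The crop shows the gripper above and behind the end plate, with the tips at about crop (120–187,260). The target plate is next to the black knob at crop (172,405). The projection needs a check before going down.

```bash
python3 -c "
from h import *
print((proj('scene',[[.488,.283,.139],[.488,.2845,.07],[.4815,.309,.07],[.510,.2835,.139],[.466,.282,.139]])-[220,150])*4)"
```

```text
[[157.74436126 277.72528849]
 [165.40065703 367.3893911 ]
 [144.27580494 388.94416192]
 [133.61658361 266.23326922]
 [183.00959301 289.13631843]]
```

Call:
carry_out([
  [-0.03,0,0.5,0.001,-0.001,-0.001,44],
  [0,-0.01,0.5,0.001,-0.001,-0.001,44],
  [0,0,0.5,0,0,0,44],
  [0,0,0.45,0,0,0,44],
  [0,0,0.3,0,0,0,44],
  [0,0,0.2,0,0,0,44],
  [0,0,0,0,0,0,44],
  [0,0,0,0,0,0,44],
])

```text
t: 3.53
position: [0.4891, 0.2842, 0.0633]
eef_rot: [0.734, -0.679, 0.0, -0.002]
contact_force: [-0.1, -0.4, 0.5]
grip_width: 0.52
finger_force: 0.0
```

```bash
python3 -c "
from h import *
st()"
```

```text
t 3.53 p [489.1 284.2  63.3] th -175.48 tz [ 0.0028  0.0027 -1.    ] F [-0.1 -0.4  0.5] T [-0.02 -0.09  0.01] w 44.44 ff 0.0
```

Call:
carry_out([
  [0,0,0.12,0,0,0,44],
  [0,0,0,0,0,0,30],
  [0,0,0,0,0,0,24],
  [0,0,0,0,0,0,18],
  [0,0,0,0,0,0,14],
  [0,0,0,0,0,0,8],
  [0,0,0,0,0,0,4],
  [0,0,0,0,0,0,4],
], squeeze=25)

```text
t: 4.2
position: [0.4888, 0.2843, 0.0578]
eef_rot: [0.735, -0.679, -0.0, -0.002]
contact_force: [-0.8, 1.2, 2.3]
grip_width: 0.132
finger_force: 27.4
```

```bash
python3 -c "
from h import *
st()"
```

```text
t 4.2 p [488.8 284.3  57.8] th -175.47 tz [ 0.0021  0.0025 -1.    ] F [-0.8  1.2  2.3] T [0.02 0.34 0.  ] w 11.24 ff 27.4
```

Call:
carry_out([
  [0,0,0,0,0,0,4],
  [0,0,0,0,0,0,4],
  [0,0,-0.3,0,0,0,4],
  [0,0,-0.6,0,0,0,4],
  [0,0,-0.6,0,0,0,4],
  [0,0,-0.6,0,0,0,4],
  [0,0,0,0,0,0,4],
  [0,0,0,0,0,0,4],
], squeeze=40)

```text
t: 4.87
position: [0.4891, 0.2845, 0.1436]
eef_rot: [0.734, -0.679, -0.0, -0.003]
contact_force: [-0.4, -0.8, -1.6]
grip_width: 0.134
finger_force: 40.7
```

```bash
python3 -c "
from h import *
st()
cv2.imwrite('pics/t2.png',ctrl.snapshot('top')[:,:,::-1]);s=ctrl.snapshot('scene')[:,:,::-1];cv2.imwrite('pics/s2.png',s)
cv2.imwrite('pics/c4.png',cv2.resize(s[150:290,220:380],None,fx=4,fy=4,interpolation=cv2.INTER_CUBIC))
plan([.5262,-.1055,.14],179.07,16)"
```

```text
t 4.87 p [489.1 284.5 143.6] th -175.48 tz [ 0.004   0.0047 -1.    ] F [-0.4 -0.8 -1.6] T [-0.02  0.02 -0.  ] w 11.47 ff 40.7
turn [-0.     0.002  0.095] dist [ 0.0381 -0.3893 -0.0007]
[0.61,-0.01,0,-0,0,0.006]
[0.61,-0.02,0,-0,0,0.006]
[0.61,-0.02,0,-0,0,0.006]
[0.61,-0.02,0,-0,0,0.006]
[0.61,-0.03,0,-0,0,0.006]
[0.61,-0.03,0,-0,0,0.006]
[0.61,-0.03,0,-0,0,0.006]
[0.61,-0.04,0,-0,0,0.006]
[0.61,-0.04,0,-0,0,0.006]
[0.61,-0.04,0,-0,0,0.006]
[0.61,-0.05,0,-0,0,0.006]
[0.61,-0.05,0,-0,0,0.006]
[0.61,-0.06,0,-0,0,0.006]
[0.61,-0.06,0,-0,0.001,0.006]
[0.61,-0.06,0,-0,0,0.006]
[0.6,-0.06,0,-0,0.001,0.005]
```

View pics/c4.png

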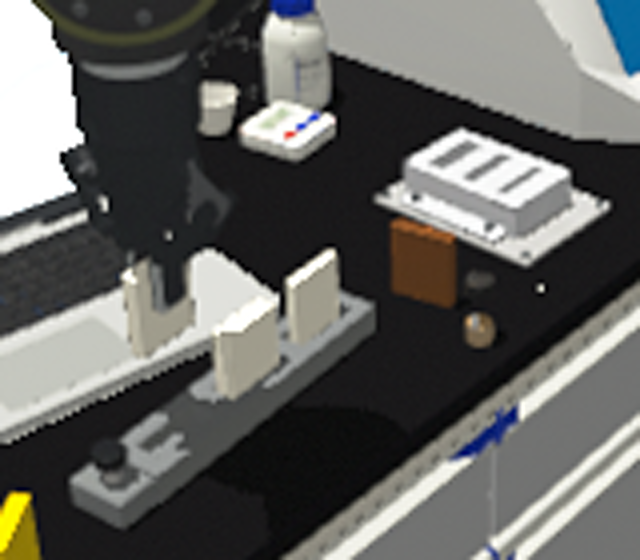

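The plate is held upright at crop (158,305), its stall is empty, and the other two plates still stand. The opening reads 11.4 mm, so this is the 12 mm plate and it goes in slot_mid. The other two also look like the 16 and the 8. Now I carry it over.

Call:
carry_out([
  [0.4,-0.01,0,0,0,0.006,4],
  [0.62,-0.02,0,0,0,0.006,4],
  [0.62,-0.02,0,0,0,0.006,4],
  [0.62,-0.02,0,0,0,0.006,4],
  [0.62,-0.03,0,0,0,0.006,4],
  [0.62,-0.03,0,0,0,0.006,4],
  [0.62,-0.03,0,0,0,0.006,4],
  [0.62,-0.04,0,0,0,0.006,4],
])

```text
t: 5.63
position: [0.5066, 0.0932, 0.1399]
eef_rot: [0.718, -0.696, -0.0, -0.0]
contact_force: [0.9, -0.8, -1.0]
grip_width: 0.136
finger_force: 40.7
```

Call:
carry_out([
  [0.62,-0.04,0,0,0,0.006,4],
  [0.62,-0.04,0,0,0,0.006,4],
  [0.62,-0.05,0,0,0,0.006,4],
  [0.62,-0.05,0,0,0,0.006,4],
  [0.62,-0.06,0,0,0,0.006,4],
  [0.62,-0.06,0,0,0,0.006,4],
  [0.5,-0.06,0,0,0,0.006,4],
  [0.4,-0.06,0,0,0,0.005,4],
])

```text
t: 6.3
position: [0.5252, -0.0916, 0.1394]
eef_rot: [-0.701, 0.713, 0.001, 0.0]
contact_force: [0.3, 0.9, -1.1]
grip_width: 0.134
finger_force: 40.7
```

Call:
carry_out([
  [0.3,0,0,0,0,0,4],
  [0,0,0,0,0,0,4],
  [0,0,0,0,0,0,4],
  [0,0,0,0,0,0,4],
])

```text
t: 6.63
position: [0.5258, -0.1012, 0.1403]
eef_rot: [-0.701, 0.713, 0.0, 0.001]
contact_force: [0.3, 1.6, -1.1]
grip_width: 0.134
finger_force: 40.7
```

```bash
python3 -c "
from h import *
st();plan([.5262,-.1055,.108],179.07,4)"
```

```text
t 6.63 p [ 525.8 -101.2  140.3] th 179.09 tz [ 0.001   0.0024 -1.    ] F [ 0.3  1.6 -1.1] T [-0.02 -0.04 -0.05] w 11.43 ff 40.7
turn [-0.001  0.002  0.   ] dist [ 0.0004 -0.0043 -0.0323]
[0.03,-0,0.2,-0,0.001,0]
[0.03,-0,0.2,-0,0,0]
[0.02,-0.01,0.2,-0,0.001,0]
[0.03,-0,0.21,-0.001,0,0]
```

Call:
carry_out([
  [0.03,0,0.25,0,0.001,0,4],
  [0.03,0,0.25,0,0,0,4],
  [0.03,0,0.25,0,0.001,0,4],
  [0.02,0,0.25,0,0,0,4],
  [0,0,0,0,0,0,4],
  [0,0,0,0,0,0,4],
])

```text
t: 7.13
position: [0.5255, -0.1059, 0.0995]
eef_rot: [-0.701, 0.713, 0.0, -0.0]
contact_force: [0.4, -0.2, -1.3]
grip_width: 0.134
finger_force: 40.6
```

```bash
python3 -c "
from h import *
st()
cv2.imwrite('pics/t3.png',ctrl.snapshot('top')[:,:,::-1]);s=ctrl.snapshot('scene')[:,:,::-1];cv2.imwrite('pics/s3.png',s)
cv2.imwrite('pics/c5.png',cv2.resize(s[160:220,305:385],None,fx=10,fy=10,interpolation=cv2.INTER_CUBIC))"
```

```text
t 7.13 p [ 525.5 -105.9   99.5] th 179.09 tz [-4.e-04 -2.e-04 -1.e+00] F [ 0.4 -0.2 -1.3] T [ 0.   -0.04 -0.08] w 11.44 ff 40.6
```

View pics/c5.png

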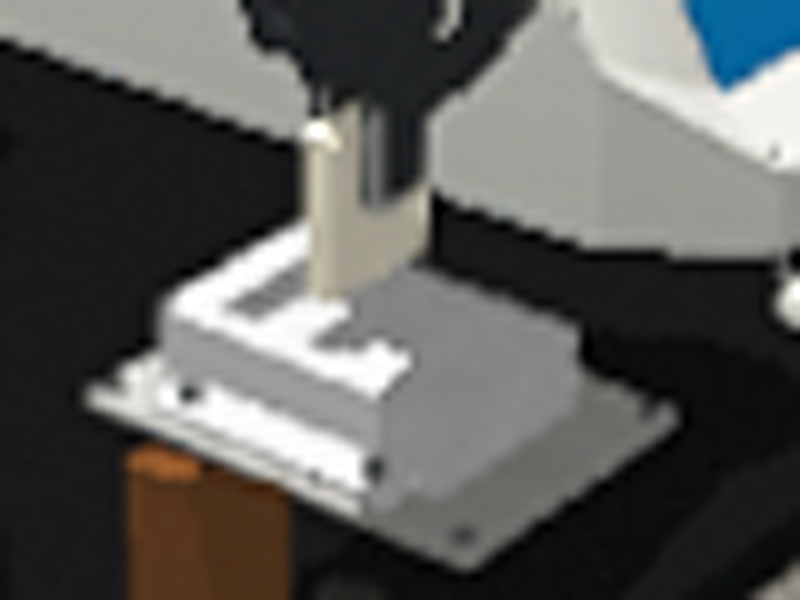

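```bash
python3 -c "
from h import *
q=lambda u,v:((u+.5)/10-.5+305,(v+.5)/10-.5+160)
M=np.array([521.2,-105.3]);a=np.deg2rad(-.93);R=np.array([[np.cos(a),-np.sin(a)],[np.sin(a),np.cos(a)]])
for n,u,v,z in(('plate +y-x',330,298,.0517),('plate -y-x',430,240,.0517),('plate +y+x',310,288,.0517),('ins +y-x',380,398,.036),('ins +y+x',165,310,.036),('base +y-x',470,568,.006),('base +y+x',90,392,.006),('base -y-x',680,410,.006)):
    p=plane('scene',[q(u,v)],z)[0]*1000;print(n,p.round(1),((p-M)@R).round(1))
"
```

```text
plate +y-x [525.1 -85. ] [ 3.5 20.3]
plate -y-x [ 523.3 -136.6] [  2.7 -31.3]
plate +y+x [534.3 -86.2] [12.8 19.3]
ins +y-x [489.7 -65.7] [-32.2  39.1]
ins +y+x [580. -67.] [58.2 39.3]
base +y-x [435.3 -41. ] [-86.9  62.9]
base +y+x [598.4 -49.1] [76.3 57.4]
base -y-x [ 438.3 -161.4] [-82.  -57.4]
```

```bash
python3 -c "
from h import *
s=cv2.imread('pics/s2.png')[178:214,313:379]
cv2.imwrite('pics/c6.png',cv2.resize(s,None,fx=12,fy=12,interpolation=cv2.INTER_CUBIC))"
```

```text
(no output)
```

View pics/c6.png

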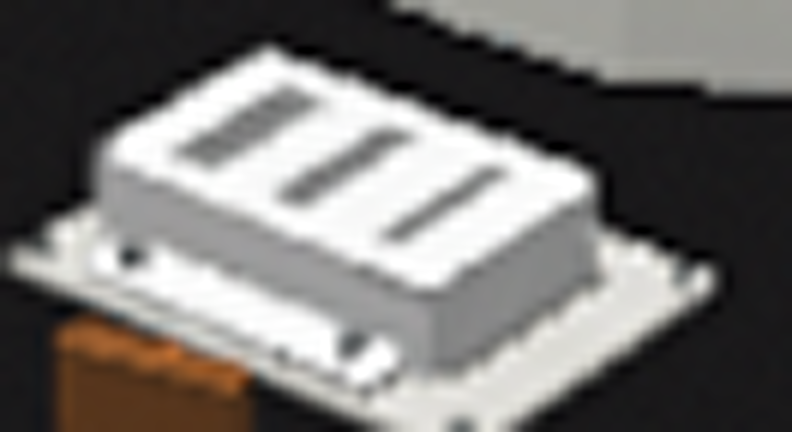

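The crop shows the insert clearly. Its top corners are (100,157), (270,48), (597,185) and (432,290). The mid slot runs from about (290,197) to (397,132).

```bash
python3 -c "
from h import *
q=lambda u,v:((u+.5)/12-.5+313,(v+.5)/12-.5+178)
M=np.array([521.2,-105.3]);a=np.deg2rad(-.93);R=np.array([[np.cos(a),-np.sin(a)],[np.sin(a),np.cos(a)]])
for n,u,v,z in(('+y+x',100,157,.036),('-y+x',270,48,.036),('-y-x',597,185,.036),('+y-x',432,290,.036),('slot+y+x',278,192,.036),('slot +y-x',303,205,.036),('slot -y+x',385,128,.036),('slot -y-x',410,138,.036)):
    p=plane('scene',[q(u,v)],z)[0]*1000;print(n,p.round(1),((p-M)@R).round(1))
# plate edges in s3: bright ceramic mask
s=cv2.imread('pics/s3.png').astype(int)
for y in(180,182,184,186,188,190):print(y,[tuple(s[y,x])for x in range(333,350)])
" | sed 's/np.int64//g'
```

```text
+y+x [580.2 -66.2] [58.3 40. ]
-y+x [ 582.8 -145.1] [ 62.3 -38.8]
-y-x [ 464.3 -138.1] [-56.4 -33.8]
+y-x [466.  -65.8] [-55.8  38.6]
slot+y+x [529.7 -81.4] [ 8.2 24. ]
slot +y-x [520.1 -80. ] [-1.5 25.3]
slot -y+x [ 528.6 -127.9] [  7.8 -22.5]
slot -y-x [ 519.8 -127.7] [ -1.1 -22.4]
180 [((21), (21), (21)), ((28), (29), (30)), ((96), (107), (110)), ((171), (191), (197)), ((165), (183), (186)), ((150), (166), (170)), ((141), (157), (162)), ((136), (150), (154)), ((102), (108), (108)), ((115), (117), (115)), ((106), (109), (108)), ((113), (120), (121)), ((140), (153), (156)), ((154), (171), (176)), ((157), (174), (179)), ((10), (6), (7)), ((15), (13), (13))]
182 [((62), (61), (62)), ((125), (126), (126)), ((187), (194), (196)), ((165), (185), (191)), ((165), (182), (186)), ((149), (165), (170)), ((141), (157), (161)), ((142), (158), (162)), ((143), (159), (164)), ((143), (159), (164)), ((143), (159), (164)), ((142), (159), (163)), ((143), (159), (163)), ((144), (160), (164)), ((130), (143), (147)), ((17), (15), (14)), ((22), (20), (22))]
184 [((255), (255), (255)), ((252), (252), (251
[... 817 characters left out ...]
89)), ((162), (181), (186)), ((149), (165), (170)), ((140), (156), (161)), ((140), (152), (155)), ((137), (145), (149)), ((132), (135), (136)), ((128), (128), (126)), ((130), (130), (129)), ((132), (132), (132)), ((132), (133), (133)), ((133), (134), (133)), ((130), (130), (129)), ((112), (113), (113))]
190 [((177), (178), (177)), ((224), (225), (224)), ((235), (235), (235)), ((237), (239), (238)), ((216), (221), (221)), ((220), (226), (226)), ((189), (191), (192)), ((127), (126), (126)), ((134), (133), (133)), ((134), (134), (134)), ((130), (131), (131)), ((131), (132), (131)), ((132), (133), (131)), ((132), (133), (132)), ((132), (133), (132)), ((129), (130), (130)), ((129), (130), (130))]
```

```bash
python3 -c "
from h import *
for z in(.07,.15,.1558,.16):print(z,((proj('scene',[[.492,.310,z],[.480,.309,z]])-[220,150]+.5)*4-.5).round(1).tolist())
a=cv2.imread('pics/s1.png')[230:275,250:275];b=cv2.imread('pics/s2.png')[205:250,246:272]
A=cv2.resize(a,None,fx=13,fy=13,interpolation=cv2.INTER_CUBIC);B=cv2.resize(b,None,fx=13,fy=13,interpolation=cv2.INTER_CUBIC)
cv2.imwrite('pics/c7.png',np.hstack([A,B]));print(A.shape,B.shape)"
```

```text
0.07 [[133.5, 385.0], [147.4, 391.3]]
0.15 [[121.1, 280.9], [135.4, 286.9]]
0.1558 [[120.2, 273.0], [134.5, 279.0]]
0.16 [[119.5, 267.3], [133.9, 273.2]]
(585, 325, 3) (585, 338, 3)
```

View pics/c7.png

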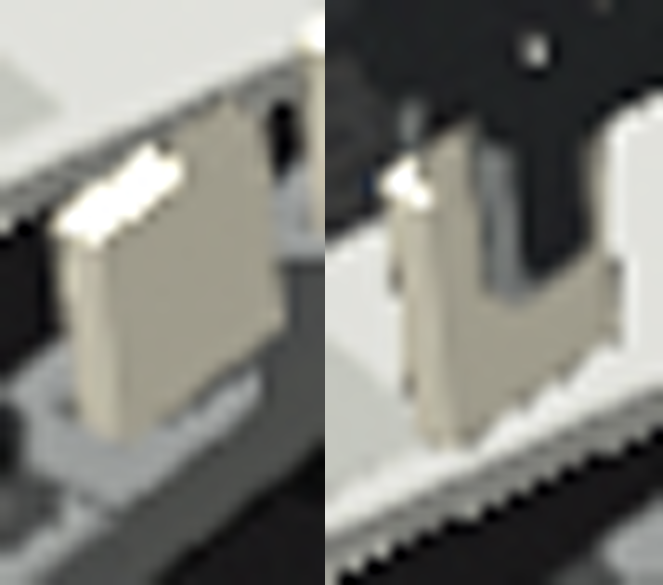

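Call:
carry_out([
  [0,0,0.1,0,0,0,4],
  [0,0,0.1,0,0,0,4],
  [0,0,0.08,0,0,0,4],
  [0,0,0,0,0,0,4],
  [0,0,0,0,0,0,4],
  [0,0,0,0,0,0,4],
])

```text
t: 7.73
position: [0.5262, -0.1059, 0.0896]
eef_rot: [-0.701, 0.713, -0.001, 0.001]
contact_force: [0.1, 0.5, -0.8]
grip_width: 0.134
finger_force: 40.6
```

```bash
python3 -c "
from h import *
st()
print(proj('scene',[[.5175,-.0797,.0517],[.5175,-.1297,.0517],[.5175,-.0797,.0577]]))
s=ctrl.snapshot('scene')[:,:,::-1].copy();cv2.imwrite('pics/s4.png',s)
cv2.imwrite('pics/c8.png',cv2.resize(s[165:210,315:375],None,fx=13,fy=13,interpolation=cv2.INTER_CUBIC))"
```

```text
t 7.73 p [ 526.2 -105.9   89.6] th 179.09 tz [ 1.9e-03  1.0e-04 -1.0e+00] F [ 0.1  0.5 -0.8] T [-0.02  0.    0.03] w 11.47 ff 40.6
[[338.38206638 190.69254143]
 [347.70631068 184.85883497]
 [338.39203032 189.06786741]]
```

View pics/c8.png

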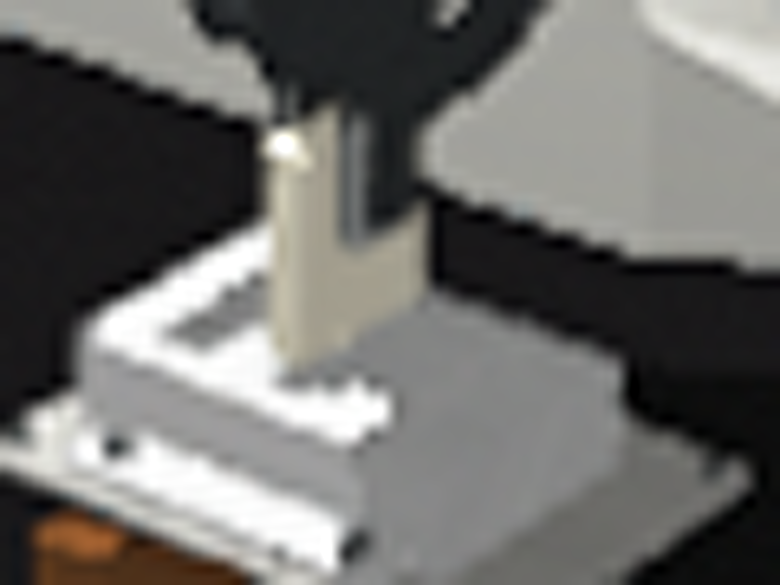

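The plate's lower corners, at about (278,355) and (300,368), line up with the slot's end corners at about (275,377) and (302,390) once the remaining drop is counted. Alignment looks good, so I feel downward gently.

Call:
carry_out([
  [0,0,0.04,0,0,0,4],
  [0,0,0.04,0,0,0,4],
  [0,0,0.03,0,0,0,4],
  [0,0,0,0,0,0,4],
  [0,0,0,0,0,0,4],
])

```text
t: 8.2
position: [0.526, -0.1059, 0.085]
eef_rot: [-0.701, 0.713, -0.0, 0.001]
contact_force: [-0.2, 0.7, -0.7]
grip_width: 0.13
finger_force: 40.6
```

Call:
carry_out([
  [0,0,0.02,0,0,0,4],
  [0,0,0.02,0,0,0,4],
  [0,0,0.02,0,0,0,4],
  [0,0,0,0,0,0,4],
])

```text
t: 8.53
position: [0.5263, -0.1059, 0.0837]
eef_rot: [-0.701, 0.713, -0.001, 0.001]
contact_force: [-2.5, 0.5, 3.6]
grip_width: 0.137
finger_force: 41.5
```

Call:
carry_out([
  [0,0.02,0,0,0,0,4],
  [0,0.01,0,0,0,0,4],
  [0,0,0,0,0,0,4],
])

```text
t: 8.78
position: [0.5247, -0.1057, 0.0824]
eef_rot: [-0.701, 0.713, -0.0, 0.001]
contact_force: [-0.5, -0.1, -1.8]
grip_width: 0.138
finger_force: 40.6
```

```bash
python3 -c "
from h import *
st()"
```

```text
t 8.78 p [ 524.7 -105.7   82.4] th 179.08 tz [ 1.4e-03  5.0e-04 -1.0e+00] F [-0.5 -0.1 -1.8] T [-0.07  0.03  0.02] w 11.77 ff 40.6
```

The force vanished and the plate dropped to 82.4 mm, so it is in the mouth. I continue gently.

Call:
carry_out([
  [0,0.01,0.03,0,0,0,4],
  [0,0,0.03,0,0,0,4],
  [0,0,0.03,0,0,0,4],
  [0,0,0,0,0,0,4],
])

```text
t: 9.12
position: [0.5242, -0.1058, 0.0784]
eef_rot: [-0.701, 0.713, -0.0, 0.0]
contact_force: [-0.0, 0.6, -0.3]
grip_width: 0.131
finger_force: 40.6
```

```bash
python3 -c "
from h import *
st()"
```

```text
t 9.12 p [ 524.2 -105.8   78.4] th 179.08 tz [ 7.e-04  3.e-04 -1.e+00] F [-0.   0.6 -0.3] T [ 0.07  0.   -0.05] w 11.17 ff 40.6
```

Call:
carry_out([
  [0,0,0.04,0,0,0,4],
  [0,0,0.04,0,0,0,4],
  [0,0,0.04,0,0,0,4],
  [0,0,0.03,0,0,0,4],
  [0,0,0,0,0,0,4],
])

```text
t: 9.53
position: [0.5243, -0.1058, 0.0726]
eef_rot: [-0.701, 0.713, -0.0, 0.0]
contact_force: [-0.6, 0.7, -1.3]
grip_width: 0.13
finger_force: 40.6
```

Call:
carry_out([
  [0,0,0.04,0,0,0,4],
  [0,0,0.04,0,0,0,4],
  [0,0,0.04,0,0,0,4],
  [0,0,0.03,0,0,0,4],
  [0,0,0,0,0,0,4],
])

```text
t: 9.95
position: [0.5243, -0.1058, 0.0667]
eef_rot: [-0.701, 0.713, -0.0, 0.001]
contact_force: [0.2, -0.2, -0.9]
grip_width: 0.134
finger_force: 40.6
```

```bash
python3 -c "
from h import *
st()"
```

```text
t 9.95 p [ 524.3 -105.8   66.7] th 179.08 tz [ 1.1e-03  3.0e-04 -1.0e+00] F [ 0.2 -0.2 -0.9] T [-0.01  0.04 -0.08] w 11.47 ff 40.6
```

Call:
carry_out([
  [0,0,0.03,0,0,0,4],
  [0,0,0.03,0,0,0,4],
  [0,0,0.03,0,0,0,4],
  [0,0,0,0,0,0,4],
  [0,0,0,0,0,0,4],
])

```text
t: 10.37
position: [0.5245, -0.1058, 0.0634]
eef_rot: [-0.701, 0.713, -0.0, 0.001]
contact_force: [-0.7, -0.5, -1.1]
grip_width: 0.134
finger_force: 40.6
```

Call:
carry_out([
  [0,0,0.02,0,0,0,4],
  [0,0,0.02,0,0,0,4],
  [0,0,0,0,0,0,4],
  [0,0,0,0,0,0,4],
])

```text
t: 10.7
position: [0.5245, -0.1058, 0.0619]
eef_rot: [-0.701, 0.713, -0.001, 0.001]
contact_force: [-0.4, 0.7, -1.6]
grip_width: 0.14
finger_force: 40.7
```

Call:
carry_out([
  [0,0,0.02,0,0,0,4],
  [0,0,0,0,0,0,4],
  [0,0,0,0,0,0,4],
])

```text
t: 10.95
position: [0.5247, -0.1059, 0.0618]
eef_rot: [-0.701, 0.713, -0.001, 0.001]
contact_force: [-2.4, 1.2, 4.9]
grip_width: 0.135
finger_force: 41.5
```

The plate touches the floor at 61.8 mm, exactly where expected, so it is fully home. I release it.

Call:
carry_out([
  [0,0,0,0,0,0,14],
  [0,0,0,0,0,0,18],
  [0,0,0,0,0,0,24],
  [0,0,0,0,0,0,34],
  [0,0,0,0,0,0,40],
  [0,0,0,0,0,0,40],
])

```text
t: 11.45
position: [0.5245, -0.1058, 0.061]
eef_rot: [-0.701, 0.713, -0.001, 0.001]
contact_force: [-0.2, -0.1, -0.2]
grip_width: 0.47
finger_force: 0.0
```

Call:
carry_out([
  [0,0,-0.1,0,0,0,40],
  [0,0,-0.3,0,0,0,40],
  [0,0,-0.6,0,0,0,40],
  [0,0,-0.8,0,0,0,40],
  [0,0,-0.8,0,0,0,40],
  [0,0,-0.6,0,0,0,40],
  [0,0,0,0,0,0,40],
  [0,0,0,0,0,0,40],
])

```text
t: 12.12
position: [0.5252, -0.1058, 0.1922]
eef_rot: [-0.701, 0.713, -0.002, 0.003]
contact_force: [0.1, -0.1, -0.4]
grip_width: 0.468
finger_force: 0.0
```

```bash
python3 -c "
from h import *
st()
s=ctrl.snapshot('scene')[:,:,::-1].copy();cv2.imwrite('pics/s5.png',s)
cv2.imwrite('pics/c9.png',cv2.resize(s[150:290,230:385],None,fx=4,fy=4,interpolation=cv2.INTER_CUBIC))"
```

```text
t 12.12 p [ 525.2 -105.8  192.2] th 179.08 tz [ 6.5e-03  7.0e-04 -1.0e+00] F [ 0.1 -0.1 -0.4] T [0.   0.04 0.01] w 40.01 ff 0.0
```

View pics/c9.png

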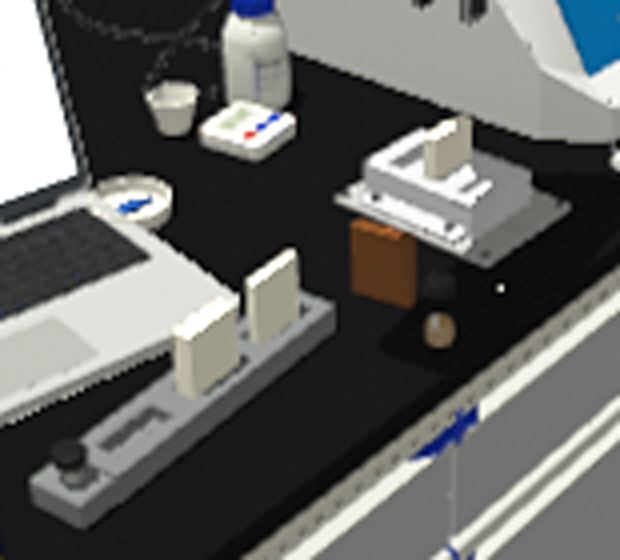

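The plate stands upright and seated in the middle slot at crop (447,147). The gripper is clear, and the other two plates stand at (207,345) and (272,297).

```bash
python3 -c "
from bench import ctrl
print(ctrl.job_done())"
```

```text
the job is handed in; nothing more can be done
None
```

The plate next to the knob measured about 11.4 mm between the fingers, so I took it as the 12 mm one; it is seated upright and fully home in the middle slot and released, the other two plates are still in their stalls, nothing else was touched, and the job is handed in.

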